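# Shut the bean tray's lids with one sweep of the fingertips

## Robot

A 7-joint arm with a two-finger parallel gripper is mounted at the origin on the work surface. World frame = base frame: x ahead of the robot, y to its left, z up, the work surface at z = 0. Lengths are in m, angles in rad, forces in N, time in s.
With the tool pointing down it reaches from about 0.4 to 0.85 m from the base axis. Payload 10.4 kg.
Tool frame: the origin (TCP) lies between the finger pads, 19 mm behind the fingertips; this is the grasp point; z points along the fingers, y is the line along which they close (so a half turn about z gives the same grasp; the last joint's range is limited). The gripper opens to 85 mm and grips with 20 to 120 N. Pads are 22 mm wide; open, the fingers measure 114 mm over their backs; the gripper's body (76 mm by 85 mm) begins 54 mm behind the grasp point. The pads swing forward as they close: fully open they stand 13 mm farther back than shut.
Start: joints at [-1.284, 0.332, -0.065, 1.46, 0.022, 1.35, -0.088], TCP at [0.191, 0.595, 0.25] pointing down, gripper open.
Joint ranges: [-2.6, 2.6], [-0.5, 2.12], [-1.47, 1.34], [0.16, 2.42], [-1.27, 4.41], [0.06, 2.06], [-2.6, 2.6]. Speed limits (rad/s): [2.22, 2.22, 2.79, 2.79, 3.14, 3.14, 3.14].

## Interface

Orientations are given as a unit quaternion [x, y, z, w].
In Python, from workcell import manip gives the robot as it stands.
- The arm moves only by the shell command python3 -m jog 'ROWS' [FORCE]. ROWS is JSON, a list of rows, each an object with "grip": the gripper command: -1 is fully open, 1 is shut, values between are in proportion; "slide": the shift along the tool's x, y, z in cm, a list of three; "yaw": the turn about the tool's z in rad. A call has 1 to 8 rows; each row shifts and turns the commanded pose from where the row before left it, along the tool's axes as they then stand; what a row does not reach is not made up. A row lasts 1/10 s, in which the tool goes at most 50 mm and 8.59 degrees, less where a joint would pass 70% of its speed; a pose out of reach is approached as far as the arm can. A call with a gripper value outside its range is refused whole. The fingers move at their own pace and stop on an object; FORCE is the grip in N (left out, the last holds). Time passes only in rows, so rows that do not move let the fingers close. It gives the time, the measured TCP pose, the force, the opening and the grip force at its end, in the units of the state.
- manip.get_obs(): the state, without advancing time (a new reading comes with each control period).
- manip.camera(name): name is "side" or "top"; returns the picture (480x640x3 uint8, blue, green, red); there is no depth.
- manip.calibration(name): a dict with "vfov" (degrees; the focal length in pixels is half the picture's height over the tangent of half this angle, whatever the lens; pixels are square), "cx", "cy" (the principal point, pixels), "k1" (the pictures are not rectified: a ray, as slopes to the right and down, at radius r is drawn at 1 + k1 r^2 times it, then the intrinsics apply), "camera_from_world" (4x4, takes a point from world to camera coordinates). Camera axes: x right, y down, z forward; pixel columns grow to the right and rows downward; lengths in m; the calibration is good to about 2 mm. A picture is of the moment at which its call begins. calibration takes no time and is no camera call.
- manip.hand_in(): hands the job in; it is judged then, once.
Trained networks look in the newest picture that a camera, given by its name, has taken for a name from the list of things; names that differ only in an ending like _2 or _b are one class to them, and where a whole thing is asked for, a point or a joint stands for the part that bears it (a point fixed in the world has none). Each returns a list of dicts, best first, with "conf" (0 to 1); they miss things now and then, are a little off and sometimes report something else, mostly with a low value. They report only what shows in the picture. A call takes as long as a camera call.
- manip.masks_of(thing, camera): "region" (480x640 bool, what is visible of it) and "centre" ([column, row] in pixels, amid what is visible of it).
The state is a dict: "clock": time; "joint_pos": joint angles; "joint_velocities": joint speeds; "tau": joint torques, N m; "position": TCP position; "ee_rot": TCP orientation; "ft_force": force on the tool from outside, world axes, zero at the start; "torque": the same for the moment, N m; "grip_width": opening from 0.0 (shut) to 1.0 (fully open); "grasp_force": force on a finger pad.
Only numpy, scipy, OpenCV 4.12 (cv2) and the standard library are available. Lean on these libraries where they do the work, as an engineer would, in place of code of your own. Each camera call takes 0.05 s, during which the arm holds its last target. There are 200 camera calls.

## Task

Shut the six open lids of the curved bean tray by running your fingertips along the row in one pass, from the half-round end to the end where the tamper stands, pushing each lid down flat in turn and keeping the fingertips down near the lids until the last one is shut. Touch lightly, do not grasp or lift anything, do not shift the tray, and leave the tamper and everything else on the counter where it stands.

Things in the scene. Friction and masses are not known exactly. Their poses are not given: they have to be found in the camera images.
- tray: Dark-walnut bean tray, loose, 2 kg, a crescent hollow towards the robot, 45 mm high, 50 mm wide: six cells on an arc of radius 200 mm centred at (-200, 0) mm in its frame. Origin: on the counter under the row's middle, on the arc, between lids 3 and 4; +y runs along the row there, from lid 1 to 6. Half-round end before lid 1; after lid 6 a square deck, 30 mm high, with the tamper.
- seat_1 (a point): Fixed point on the tray: middle of the upper edge of lid 1's raised lip (its free edge) when that lid is shut, 52.5 mm above the counter, mid-width of the row; 16.5 mm past its cell's centre along the row. Seats are 40 mm (0.2 rad of the arc) apart, numbered from the half-round end. Lid 1's hinge line crosses the row 33 mm before this point, 47 mm above the counter.
- seat_2 (a point): Fixed point on the tray: middle of the upper edge of lid 2's raised lip (its free edge) when that lid is shut, 52.5 mm above the counter, mid-width of the row; 16.5 mm past its cell's centre along the row. Seats are 40 mm (0.2 rad of the arc) apart, numbered from the half-round end. Lid 2's hinge line crosses the row 33 mm before this point, 47 mm above the counter.
- seat_3 (a point): Fixed point on the tray: middle of the upper edge of lid 3's raised lip (its free edge) when that lid is shut, 52.5 mm above the counter, mid-width of the row; 16.5 mm past its cell's centre along the row. Seats are 40 mm (0.2 rad of the arc) apart, numbered from the half-round end. Lid 3's hinge line crosses the row 33 mm before this point, 47 mm above the counter.
- seat_4 (a point): Fixed point on the tray: middle of the upper edge of lid 4's raised lip (its free edge) when that lid is shut, 52.5 mm above the counter, mid-width of the row; 16.5 mm past its cell's centre along the row. Seats are 40 mm (0.2 rad of the arc) apart, numbered from the half-round end. Lid 4's hinge line crosses the row 33 mm before this point, 47 mm above the counter.
- seat_5 (a point): Fixed point on the tray: middle of the upper edge of lid 5's raised lip (its free edge) when that lid is shut, 52.5 mm above the counter, mid-width of the row; 16.5 mm past its cell's centre along the row. Seats are 40 mm (0.2 rad of the arc) apart, numbered from the half-round end. Lid 5's hinge line crosses the row 33 mm before this point, 47 mm above the counter.
- seat_6 (a point): Fixed point on the tray: middle of the upper edge of lid 6's raised lip (its free edge) when that lid is shut, 52.5 mm above the counter, mid-width of the row; 16.5 mm past its cell's centre along the row. Seats are 40 mm (0.2 rad of the arc) apart, numbered from the half-round end. Lid 6's hinge line crosses the row 33 mm before this point, 47 mm above the counter.
- lid_1 (a joint): Hinge angle of lid 1: 0 shut flat, 1.3 open stop; starts at 0.6 to 1.1, leaning up and towards the deck end. Aluminium flap 33 mm along the row, 44 mm across, 3 mm thick, hinged at its edge nearer the half-round end; its outer 21 mm ramps up to a lip 4 mm proud of the flap at the free edge. Stiff hinge (0.01 N m friction, no spring): stays where left.
- lid_2 (a joint): Hinge angle of lid 2: 0 shut flat, 1.3 open stop; starts at 0.6 to 1.1, leaning up and towards the deck end. Aluminium flap 33 mm along the row, 44 mm across, 3 mm thick, hinged at its edge nearer the half-round end; its outer 21 mm ramps up to a lip 4 mm proud of the flap at the free edge. Stiff hinge (0.01 N m friction, no spring): stays where left.
- lid_3 (a joint): Hinge angle of lid 3: 0 shut flat, 1.3 open stop; starts at 0.6 to 1.1, leaning up and towards the deck end. Aluminium flap 33 mm along the row, 44 mm across, 3 mm thick, hinged at its edge nearer the half-round end; its outer 21 mm ramps up to a lip 4 mm proud of the flap at the free edge. Stiff hinge (0.01 N m friction, no spring): stays where left.
- lid_4 (a joint): Hinge angle of lid 4: 0 shut flat, 1.3 open stop; starts at 0.6 to 1.1, leaning up and towards the deck end. Aluminium flap 33 mm along the row, 44 mm across, 3 mm thick, hinged at its edge nearer the half-round end; its outer 21 mm ramps up to a lip 4 mm proud of the flap at the free edge. Stiff hinge (0.01 N m friction, no spring): stays where left.
- lid_5 (a joint): Hinge angle of lid 5: 0 shut flat, 1.3 open stop; starts at 0.6 to 1.1, leaning up and towards the deck end. Aluminium flap 33 mm along the row, 44 mm across, 3 mm thick, hinged at its edge nearer the half-round end; its outer 21 mm ramps up to a lip 4 mm proud of the flap at the free edge. Stiff hinge (0.01 N m friction, no spring): stays where left.
- lid_6 (a joint): Hinge angle of lid 6: 0 shut flat, 1.3 open stop; starts at 0.6 to 1.1, leaning up and towards the deck end. Aluminium flap 33 mm along the row, 44 mm across, 3 mm thick, hinged at its edge nearer the half-round end; its outer 21 mm ramps up to a lip 4 mm proud of the flap at the free edge. Stiff hinge (0.01 N m friction, no spring): stays where left.
- tamper: Steel tamper, 52 mm across its foot, 54 mm tall, loose on the tray's deck, its axis about 59 mm along the row past seat 6. Leave alone. Origin under its foot.
- dosing_cup: Small open steel cup, 58 mm across, 55 mm tall, in the hollow of the crescent. Leave alone. Origin under its foot.
- scoop: Spoon-shaped scoop with wooden handle, 150 mm long, lying behind the tray (far side). Leave alone. Origin under its middle.
- pitcher: Steel milk pitcher, 84 mm across, 100 mm tall, at the left. Leave alone. Origin under its foot.
- portafilter: Steel portafilter with black handle, 190 mm long, lying at the right. Leave alone. Origin under its round head.

How it is judged:
By the outcome, as a careful person would: the job done as asked, in the order asked, and still so for the second after the job is handed in, with the robot touching nothing.
It also fails if it takes over 38 s, if anything falls off the work surface, if the arm or the gripper's body presses on something with over 40 N, if the wrist force passes 120 N, or if a joint passes its speed limit or range.

## Working session

There is one attempt and no reset: what is moved stays moved. The work goes in short steps, Python scripts to look and compute and a shell command to move; the robot and the scene stay as the last step left them, time stands still between calls to the robot, and variables do not carry over. Pictures are saved under pics/ and viewed, at most 10 in all, crops included, and the job is handed in when it is done.

```bash
mkdir -p pics; python3 - <<'E'
from workcell import manip
import cv2,numpy as np
for n in("top","side"):
    im=manip.camera(n); cv2.imwrite(f"pics/{n}0.png",im)
    c=manip.calibration(n); print(n,c)
    for t in("tray","lid_1","tamper","dosing_cup"):
        for m in manip.masks_of(t,n)[:8]: print(t,round(m["conf"],2),m["centre"],m["region"].sum())
o=manip.get_obs(); print(o["clock"],o["position"],o["ee_rot"],o["grip_width"])
E
```

```text
top {'vfov': 46.218961072396596, 'cx': 325.13529162534894, 'cy': 236.65781619596157, 'k1': -0.08086200025055396, 'camera_from_world': array([[ 8.49199958e-03, -9.99961166e-01,  2.35636632e-03,
         1.14451945e-02],
       [-9.89939107e-01, -8.73967706e-03, -1.41223872e-01,
         5.56700905e-01],
       [ 1.41238981e-01, -1.13338611e-03, -9.89974881e-01,
         1.23143199e+00],
       [ 0.00000000e+00,  0.00000000e+00,  0.00000000e+00,
         1.00000000e+00]])}
tray 0.83 [319.5, 232.5] 3631
lid_1 0.76 [285.2, 222.5] 269
lid_1 0.68 [322.8, 226.1] 235
lid_1 0.61 [367.9, 250.8] 214
lid_1 0.61 [302.3, 222.4] 214
lid_1 0.55 [354.9, 241.7] 185
lid_1 0.45 [343.9, 231.4] 177
tamper 0.74 [252.9, 231.7] 406
dosing_cup 0.98 [322.2, 267.9] 522
side {'vfov': 57.78993408438743, 'cx': 318.7205439524249, 'cy': 247.44638512533567, 'k1': -0.03867748177358037, 'camera_from_world': array([[ 0.82463895, -0.56562736,  0.00602418, -0.42327487],
       [-0.3049875 , -0.45356593, -0.83741302,  0.23639607],
       [ 0.47639608,  0.6887261 , -0.54653741,  0.99357321],
       [ 0.        ,  0.        ,  0.        ,  1.        ]])}
lid_1 0.77 [334.6, 272.6] 210
lid_1 0.62 [338.9, 257.6] 116
lid_1 0.6 [319.0, 232.4] 92
lid_1 0.47 [334.9, 251.1] 136
lid_1 0.42 [331.8, 244.1] 102
tamper 0.53 [296.2, 229.8] 169
dosing_cup 0.77 [304.3, 261.6] 476
dosing_cup 0.67 [334.6, 250.1] 130
dosing_cup 0.15 [329.3, 248.8] 1929
0.5 [0.19053469 0.59525925 0.24999411] [ 1.54289329e-01  9.88025709e-01  1.90688641e-05 -1.07024067e-05] 1.002833881350763
```

View pics/top0.png

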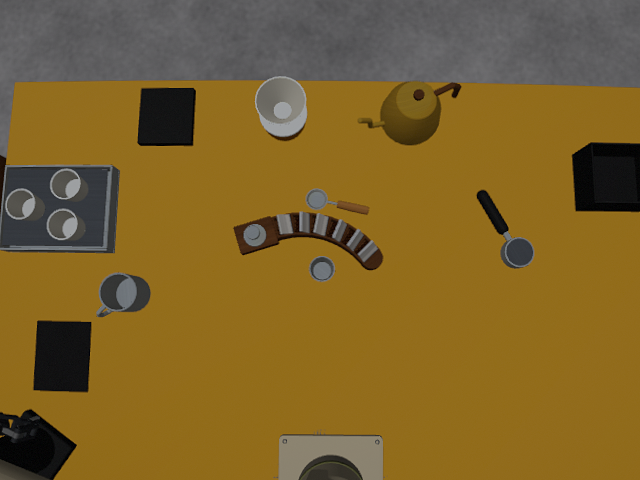

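View pics/side0.png

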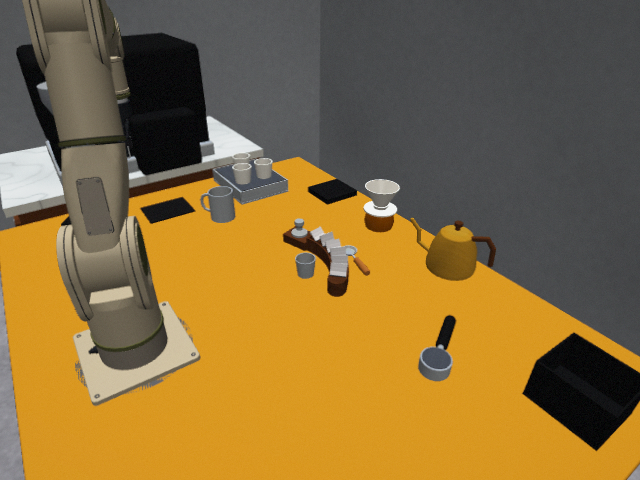

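The top view shows the tray with its half-round end at about (372,258) and the deck with the tamper at about (255,235). Between them six lids stand open, the cup is in the hollow at (322,268) and the scoop behind at (340,203). The side view agrees and nothing blocks the tray. Next I fit the tray pose to its silhouette in both views.

```bash
cat > h.py <<'E'
import numpy as np,cv2
from workcell import manip
def proj(n,P):
    c=manip.calibration(n); T=c["camera_from_world"]; p=np.atleast_2d(P)@T[:3,:3].T+T[:3,3]
    s=p[:,:2]/p[:,2:]; s=s*(1+c["k1"]*(s**2).sum(1,keepdims=True))
    return s*(240/np.tan(np.radians(c["vfov"]/2)))+[c["cx"],c["cy"]]
def w(pose,L):  # tray -> world
    x,y,a=pose; L=np.atleast_2d(L); return np.c_[x+np.cos(a)*L[:,0]-np.sin(a)*L[:,1],y+np.sin(a)*L[:,0]+np.cos(a)*L[:,1],L[:,2]]
def arc(phi,r=.2,z=0.): phi=np.asarray(phi,float); return np.c_[r*np.cos(phi)-.2,r*np.sin(phi),np.full(phi.shape,z)]
SEAT=(np.arange(6)-2.5)*.2+.0825
E
cat > fit.py <<'E'
from h import *
from scipy.optimize import minimize
S=4
def render(pose,n,box,a=-.6,b=.6):
    x0,y0,W,H=box; m=np.zeros((H*S,W*S),np.uint8)
    t=np.linspace(a,b,40); e=np.linspace(0,np.pi,15)
    for z in np.linspace(0,.045,10):
        c=arc([a])[0]; rad=np.array([np.cos(a),np.sin(a)]); tan=np.array([-rad[1],rad[0]])
        cap=np.c_[c[:2]-.025*np.cos(e)[:,None]*rad-.025*np.sin(e)[:,None]*tan,np.zeros(15)]
        L=np.r_[arc(t,.225),arc(t[::-1],.175),cap]; L[:,2]=z
        q=(proj(n,w(pose,L))-[x0,y0]+.5)*S
        cv2.fillPoly(m,[np.round(q*16).astype(np.int32)],255,shift=4)
    return cv2.resize(m,(W,H),interpolation=cv2.INTER_AREA)/255.
def seg(n,box):
    im=cv2.imread(f"pics/{n}0.png"); x0,y0,W,H=box; c=cv2.cvtColor(im,cv2.COLOR_BGR2HSV)[y0:y0+H,x0:x0+W]
    im=im[y0:y0+H,x0:x0+W].astype(float)
    ref=np.median(im.reshape(-1,3),0); d=np.linalg.norm(im-ref,axis=2)
    return np.clip(d/60,0,1)
bt=(282,205,115,75)
s=seg("top",bt)
for t in("dosing_cup","scoop"):
    manip.camera("top") if t=="dosing_cup" else 0
    r=manip.masks_of(t,"top")[0]["region"][bt[1]:bt[1]+bt[3],bt[0]:bt[0]+bt[2]].astype(np.uint8)
    s[cv2.dilate(r,np.ones((7,7)))>0]=np.nan
def cost(p): d=render(p[:3],"top",bt,b=.75)-s; return np.nansum(d**2)
best=None
for x in(.53,.56,.59):
  for y in(-.03,0,.03):
    for a in(-.1,.1,.3):
      r=minimize(cost,[x,y,a],method="Nelder-Mead",options=dict(initial_simplex=np.array([[x,y,a],[x+.01,y,a],[x,y+.01,a],[x,y,a+.1]]),maxiter=80))
      if best is None or r.fun<best.fun: best=r
print(best.x,best.fun); p=best.x; np.save("pose.npy",p)
ims=[]
for n,b in(("top",(222,185,180,105)),("side",(270,205,120,100))):
    im=cv2.imread(f"pics/{n}0.png"); k=4
    x0,y0,W,H=b; c=cv2.resize(im[y0:y0+H,x0:x0+W],None,fx=k,fy=k,interpolation=cv2.INTER_CUBIC)
    for z,col in((0,(255,0,0)),(.045,(0,255,0))):
        for r in(.175,.225):
            q=(proj(n,w(p,arc(np.linspace(-.6,.9,30),r,z)))-[x0,y0]+.5)*k; cv2.polylines(c,[q.astype(int)],0,col,1)
    for q in (proj(n,w(p,np.r_[arc(SEAT,z=.0525),arc([.8775],z=.03)]))-[x0,y0]+.5)*k: cv2.circle(c,tuple(q.astype(int)),3,(0,0,255),-1)
    cv2.imwrite(f"pics/fit_{n}.png",c)
m=manip.masks_of("tamper","top")[0]; print("tamper px",m["centre"],"pred",proj("top",w(p,arc([.8775],z=.06))))
m=manip.masks_of("dosing_cup","top")[0]; print("cup px",m["centre"])
print(w(p,arc(SEAT,z=.0525)).round(4)); print(np.degrees(SEAT+p[2]+np.pi/2).round(1))
E
python3 fit.py
```

```text
Traceback (most recent call last):
  File "fit.py", line 30, in <module>
    r=minimize(cost,[x,y,a],method="Nelder-Mead",options=dict(initial_simplex=np.array([[x,y,a],[x+.01,y,a],[x,y+.01,a],[x,y,a+.1]]),maxiter=80))
  File "fit.py", line 25, in cost
    def cost(p): d=render(p[:3],"top",bt,b=.75)-s; return np.nansum(d**2)
                   ~~~~~~^^^^^^^^^^^^^^^^^^^^^^
  File "fit.py", line 11, in render
    q=(proj(n,w(pose,L))-[x0,y0]+.5)*S
       ~~~~^^^^^^^^^^^^^
  File "h.py", line 4, in proj
    c=manip.calibration(n); T=c["camera_from_world"]; p=np.atleast_2d(P)@T[:3,:3].T+T[:3,3]
ValueError: time passes only in moves, steps and waits
```

Calibration calls are limited, so I'll cache them.

```bash
sed -i 's/^def proj(n,P):/import functools\ncal=functools.lru_cache(manip.calibration)\ndef proj(n,P):/; s/c=manip.calibration(n);/c=cal(n);/' h.py; python3 fit.py
```

```text
[ 0.57779816  0.00893    -0.30608852] 556.1348414902783
tamper px [253.4, 233.1] pred [[252.78603734 235.28428446]]
cup px [370.1, 251.1]
[[ 0.537  -0.0632  0.0525]
 [ 0.5603 -0.0308  0.0525]
 [ 0.5767  0.0056  0.0525]
 [ 0.5856  0.0445  0.0525]
 [ 0.5865  0.0845  0.0525]
 [ 0.5795  0.1238  0.0525]]
[ 48.5  60.   71.5  82.9  94.4 105.8]
```

View pics/fit_top.png

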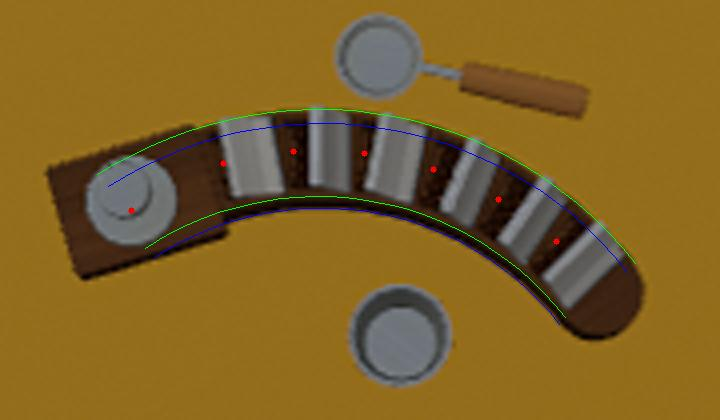

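View pics/fit_side.png

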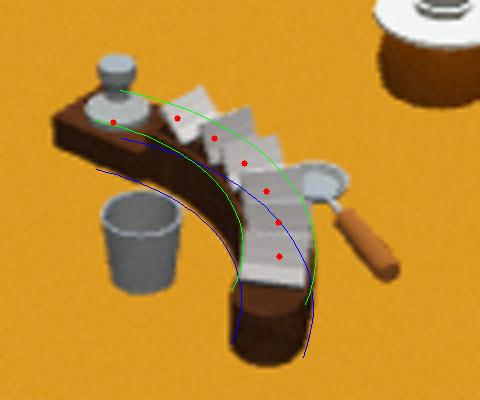

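```bash
python3 - <<'E'
t=open('fit.py').read()
a=t.index('for t in("dosing_cup"'); b=t.index('def cost')
t=t[:a]+'''im=cv2.imread("pics/top0.png"); sat=cv2.cvtColor(im,cv2.COLOR_BGR2HSV)[...,1]
ex=(sat<110).astype(np.uint8); cv2.circle(ex,(322,268),16,1,-1); cv2.rectangle(ex,(300,186),(372,215),0,-1); 
ex=cv2.dilate(ex,np.ones((3,3))); cv2.fillPoly(ex,[np.array([[300,184],[330,184],[374,205],[374,216],[355,215],[325,209],[300,208]])],1)
s[ex[bt[1]:bt[1]+bt[3],bt[0]:bt[0]+bt[2]]>0]=np.nan
cv2.imwrite("pics/seg.png",cv2.resize(np.nan_to_num(s*255,nan=128),None,fx=5,fy=5))
'''+t[b:]
t=t[:t.index('m=manip.masks_of("tamper"')]+t[t.index('print(w(p'):]
open('fit.py','w').write(t)
E
python3 fit.py
python3 - <<'E'
import cv2,numpy as np
a=cv2.imread("pics/seg.png");b=cv2.imread("pics/fit_top.png");c=cv2.imread("pics/fit_side.png")
o=np.zeros((600,800,3),np.uint8)
b=cv2.resize(b,(514,300));o[:300,:514]=b
a=cv2.resize(a,(440,287));o[305:592,:440]=a
c=cv2.resize(c,(350,292));o[305:597,445:795]=c
cv2.imwrite("pics/comb.png",o)
E
```

```text
[ 0.57755209  0.00892791 -0.3061248 ] 18.77695398077547
[[ 0.5367 -0.0632  0.0525]
 [ 0.5601 -0.0308  0.0525]
 [ 0.5765  0.0056  0.0525]
 [ 0.5853  0.0445  0.0525]
 [ 0.5863  0.0845  0.0525]
 [ 0.5793  0.1238  0.0525]]
[ 48.5  60.   71.5  82.9  94.4 105.8][ WARN:0@0.256] global loadsave.cpp:1063 imwrite_ Unsupported depth image for selected encoder is fallbacked to CV_8U.
```

View pics/comb.png

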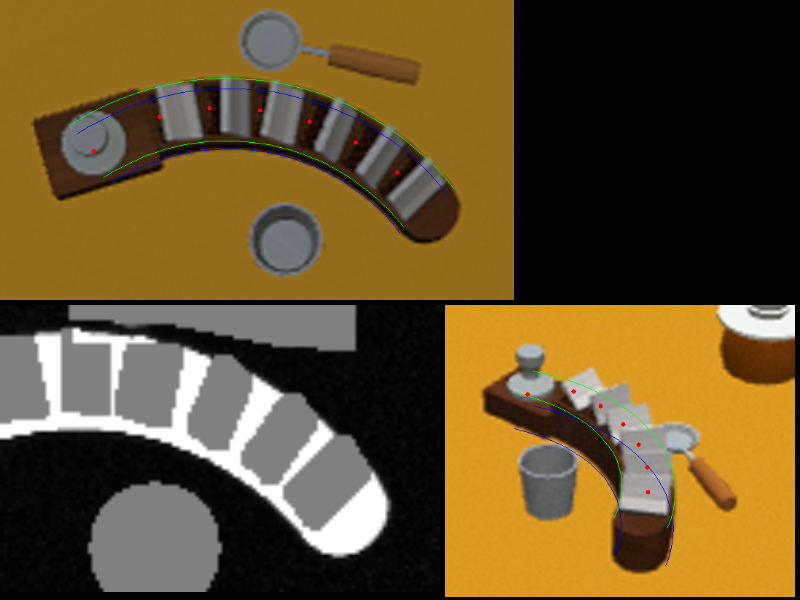

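The tray pose holds in both views: (0.578, 0.009) with yaw −0.306, and seats on a plausible arc. Now I move off with the gripper closed, staying high.

```bash
python3 -m jog '[{"grip":1,"slide":[-3.6,-2.0,0],"yaw":0.0},{"grip":1,"slide":[-3.6,-2.0,0],"yaw":0.0},{"grip":1,"slide":[-3.6,-2.0,0],"yaw":0.0},{"grip":1,"slide":[-3.6,-2.0,0],"yaw":0.0},{"grip":1,"slide":[-3.6,-2.0,0],"yaw":0.0},{"grip":1,"slide":[-3.6,-2.0,0],"yaw":0.0},{"grip":1,"slide":[-3.6,-2.0,0],"yaw":0.0},{"grip":1,"slide":[-3.6,-2.0,0],"yaw":0.0}]' 20
python3 -m jog '[{"grip":1,"slide":[0,0,0],"yaw":0.14},{"grip":1,"slide":[0,0,0],"yaw":0.14},{"grip":1,"slide":[0,0,0],"yaw":0.14},{"grip":1,"slide":[0,0,0],"yaw":0.14},{"grip":1,"slide":[0,0,0],"yaw":0.14},{"grip":1,"slide":[0,0,0],"yaw":0.14},{"grip":1,"slide":[0,0,0],"yaw":0.14},{"grip":1,"slide":[0,0,0],"yaw":0.14}]'
cat > go.py <<'E'
import sys
from h import *
from scipy.spatial.transform import Rotation as R
p=np.load("pose.npy"); phi=float(sys.argv[1]); tip=float(sys.argv[2])
o=manip.get_obs(); t=w(p,arc([phi],z=tip+.019))[0]; r=R.from_quat(o["ee_rot"]); M=r.as_matrix()
d=M.T@(t-o["position"]); hd=np.arctan2(M[1,0],M[0,0]); 
c=w(p,[[-.2,0,0]])[0]; v=o["position"]-c
print("clock",o["clock"],"pos",o["position"].round(4),"tilt",M[:,2].round(3),"head",round(hd,3))
print("slide cm",(d*100).round(2),"yaw",round((hd-(phi+p[2]+np.pi/2)+np.pi)%(2*np.pi)-np.pi,3),"now phi",round(np.arctan2(v[1],v[0])-p[2],3),"r",round(np.hypot(*v[:2]),4),"tip",round(o["position"][2]-.019,4))
print("F",o["ft_force"].round(2),"grip",o["grip_width"],"j",o["joint_pos"].round(2))
E
python3 go.py -.69 .054
```

```text
clock: 1.7
position: [0.417, 0.3537, 0.2503]
ee_rot: [0.154, 0.988, 0.0, 0.0]
ft_force: [1.2, 0.5, 0.0]
grip_width: 0.002
grasp_force: 0.0
clock: 2.5
position: [0.416, 0.3551, 0.2501]
ee_rot: [0.658, 0.753, 0.0, -0.0]
ft_force: [0.5, -0.6, 0.5]
grip_width: -0.001
grasp_force: 0.0
clock 2.5 pos [0.416  0.3551 0.2501] tilt [ 0.  0. -1.] head 1.706
slide cm [-46.04   1.76  17.7 ] yaw 1.131 now phi 1.775 r 0.2874 tip 0.2311
F [ 0.5  -0.63  0.5 ] grip -0.0007807344933371909 j [-0.98  0.16  0.21  1.68 -0.03  1.31 -0.63]
```

```bash
python3 -m jog '[{"grip":1,"slide":[-4.6,0.2,0],"yaw":0},{"grip":1,"slide":[-4.6,0.2,0],"yaw":0},{"grip":1,"slide":[-4.6,0.2,0],"yaw":0},{"grip":1,"slide":[-4.6,0.2,0],"yaw":0},{"grip":1,"slide":[-4.6,0.2,0],"yaw":0},{"grip":1,"slide":[-4.6,0.2,0],"yaw":0},{"grip":1,"slide":[-4.6,0.2,0],"yaw":0},{"grip":1,"slide":[-4.6,0.2,0],"yaw":0}]'
python3 -m jog '[{"grip":1,"slide":[-4.6,0.1,0],"yaw":0},{"grip":1,"slide":[-4.6,0.1,0],"yaw":0},{"grip":1,"slide":[0,0,1.5],"yaw":0.14},{"grip":1,"slide":[0,0,1.5],"yaw":0.14},{"grip":1,"slide":[0,0,1.5],"yaw":0.14},{"grip":1,"slide":[0,0,1.5],"yaw":0.14},{"grip":1,"slide":[0,0,1.5],"yaw":0.14},{"grip":1,"slide":[0,0,1.5],"yaw":0.14}]'
python3 -m jog '[{"grip":1,"slide":[0,0,1],"yaw":0.14},{"grip":1,"slide":[0,0,1],"yaw":0.14},{"grip":1,"slide":[0,0,0],"yaw":0.0}]'
python3 go.py -.69 .054
python3 - <<'E'
from h import *
t=manip.camera("top")[170:310,210:410]; s=manip.camera("side")[180:320,240:420]
cv2.imwrite("pics/pre.png",cv2.resize(np.hstack([t,s]),None,fx=2.1,fy=2.1,interpolation=cv2.INTER_CUBIC))
E
```

```text
clock: 3.3
position: [0.4836, -0.0089, 0.2503]
ee_rot: [0.655, 0.755, 0.001, 0.0]
ft_force: [0.6, 0.1, -0.1]
grip_width: -0.002
grasp_force: 0.0
clock: 4.1
position: [0.4986, -0.0978, 0.1595]
ee_rot: [0.908, 0.42, 0.0, -0.0]
ft_force: [-0.2, -0.6, -0.3]
grip_width: 0.002
grasp_force: 0.0
clock: 4.4
position: [0.4979, -0.0976, 0.139]
ee_rot: [0.957, 0.291, -0.001, -0.0]
ft_force: [1.3, -0.4, 0.4]
grip_width: -0.004
grasp_force: 0.0
clock 4.4 pos [ 0.4979 -0.0976  0.139 ] tilt [-0.002 -0.    -1.   ] head 0.59
slide cm [-0.24 -0.04  6.6 ] yaw 0.015 now phi -0.678 r 0.2004 tip 0.12
F [ 1.28 -0.44  0.37] grip -0.0038035118769848626 j [-0.55  0.2   0.73  1.93 -0.15  1.07 -0.74]
```

View pics/pre.png

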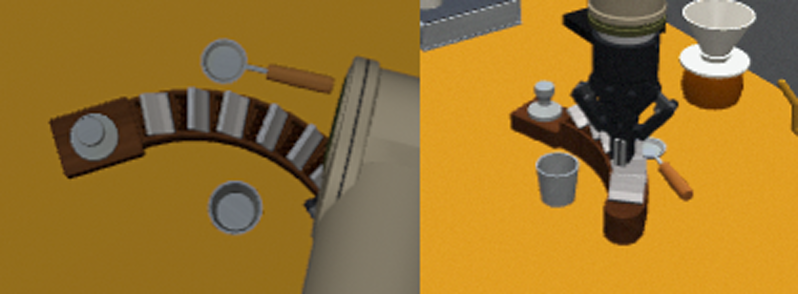

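The fingertips stand over the half-round end with the row clear in front. Down to just above tray-top height, before lid 1.

```bash
python3 -m jog '[{"grip":1,"slide":[-0.2,0,1.6],"yaw":0.01},{"grip":1,"slide":[0,0,2.0],"yaw":0},{"grip":1,"slide":[0,0,2.0],"yaw":0},{"grip":1,"slide":[0,0,1.0],"yaw":0},{"grip":1,"slide":[0,0,0],"yaw":0},{"grip":1,"slide":[0,0,0],"yaw":0}]'; python3 go.py -.65 .054
```

```text
clock: 5.1
position: [0.4974, -0.0991, 0.0748]
ee_rot: [0.958, 0.287, 0.0, 0.0]
ft_force: [0.2, 0.1, 0.2]
grip_width: -0.0
grasp_force: 0.0
clock 5.1 pos [ 0.4974 -0.0991  0.0748] tilt [ 0.001  0.    -1.   ] head 0.583
slide cm [ 0.67 -0.14  0.18] yaw -0.032 now phi -0.684 r 0.2013 tip 0.0558
F [0.15 0.1  0.21] grip -0.000451274733573669 j [-0.51  0.3   0.7   1.99 -0.24  0.93 -0.67]
```

```bash
python3 -m jog '[{"grip":1,"slide":[0.5,-0.01,0.05],"yaw":-0.025},{"grip":1,"slide":[0.5,-0.01,0.05],"yaw":-0.025},{"grip":1,"slide":[0.5,-0.01,0],"yaw":-0.025},{"grip":1,"slide":[0.5,-0.01,0],"yaw":-0.025},{"grip":1,"slide":[0.5,-0.01,0],"yaw":-0.025},{"grip":1,"slide":[0.5,-0.01,0],"yaw":-0.025},{"grip":1,"slide":[0.5,-0.01,0],"yaw":-0.025}]'; python3 go.py -.4275 .0525
```

```text
clock: 5.8
position: [0.5244, -0.0767, 0.0729]
ee_rot: [0.929, 0.37, -0.0, -0.0]
ft_force: [0.9, 0.3, 0.9]
grip_width: -0.002
grasp_force: 0.1
clock 5.8 pos [ 0.5244 -0.0767  0.0729] tilt [-0.  0. -1.] head 0.759
slide cm [ 1.62 -0.11  0.14] yaw -0.078 now phi -0.509 r 0.2005 tip 0.0539
F [0.86 0.32 0.88] grip -0.0020628048141899985 j [-0.49  0.35  0.64  1.93 -0.25  0.94 -0.54]
```

```bash
python3 -m jog '[{"grip":1,"slide":[0.5,-0.01,0],"yaw":-0.025},{"grip":1,"slide":[0.5,-0.01,0],"yaw":-0.025},{"grip":1,"slide":[0.5,-0.01,0],"yaw":-0.025},{"grip":1,"slide":[0,0,0.05],"yaw":0},{"grip":1,"slide":[0,0,0],"yaw":0}]'; python3 go.py -.4275 .0525
python3 -m jog '[{"grip":1,"slide":[0,0,0.05],"yaw":0},{"grip":1,"slide":[0,0,0],"yaw":0}]'; python3 go.py -.4275 .0525
```

```text
clock: 6.3
position: [0.5345, -0.0662, 0.0724]
ee_rot: [0.915, 0.404, -0.0, -0.0]
ft_force: [-0.4, -0.5, 0.8]
grip_width: -0.003
grasp_force: 0.1
clock 6.3 pos [ 0.5345 -0.0662  0.0724] tilt [-0.  0. -1.] head 0.832
slide cm [ 0.17 -0.04  0.09] yaw -0.005 now phi -0.436 r 0.2004 tip 0.0534
F [-0.38 -0.55  0.75] grip -0.003096990989800737 j [-0.49  0.36  0.62  1.91 -0.26  0.95 -0.49]
clock: 6.5
position: [0.5344, -0.0664, 0.0719]
ee_rot: [0.915, 0.404, -0.0, -0.0]
ft_force: [-0.0, 0.6, -0.8]
grip_width: 0.004
grasp_force: 0.0
clock 6.5 pos [ 0.5344 -0.0664  0.0719] tilt [-0.  0. -1.] head 0.831
slide cm [ 0.2  -0.04  0.04] yaw -0.006 now phi -0.437 r 0.2004 tip 0.0529
F [-0.    0.56 -0.77] grip 0.0035700105738783964 j [-0.49  0.36  0.62  1.91 -0.26  0.95 -0.49]
```

Still no firm contact. I go on down in half-millimetre steps until the force rises.

```bash
python3 -m jog '[{"grip":1,"slide":[0,0,0.05],"yaw":0},{"grip":1,"slide":[0,0,0],"yaw":0}]'
python3 -m jog '[{"grip":1,"slide":[0,0,0.04],"yaw":0},{"grip":1,"slide":[0,0,0],"yaw":0}]'; python3 go.py -.4275 .0525
```

```text
clock: 6.7
position: [0.5344, -0.0663, 0.0714]
ee_rot: [0.915, 0.404, -0.0, -0.0]
ft_force: [-0.2, -0.2, -0.5]
grip_width: 0.002
grasp_force: 0.0
clock: 6.9
position: [0.5345, -0.0663, 0.0711]
ee_rot: [0.915, 0.404, 0.0, -0.0]
ft_force: [-1.4, -0.3, 2.0]
grip_width: 0.002
grasp_force: 0.9
clock 6.9 pos [ 0.5345 -0.0663  0.0711] tilt [-0.  0. -1.] head 0.832
slide cm [ 0.18 -0.04 -0.04] yaw -0.005 now phi -0.436 r 0.2004 tip 0.0521
F [-1.41 -0.35  2.01] grip 0.0015187711683960227 j [-0.49  0.37  0.62  1.91 -0.26  0.95 -0.49]
```

Lid 1 is shut, with contact at about 2 N and tip height 52.1 mm, which matches the 52.5 mm given. On to lid 2: ease up 0.4 mm, travel along the arc, press at the seat.

```bash
python3 -m jog '[{"grip":1,"slide":[0.5,-0.01,-0.04],"yaw":-0.025},{"grip":1,"slide":[0.5,-0.01,0],"yaw":-0.025},{"grip":1,"slide":[0.5,-0.01,0],"yaw":-0.025},{"grip":1,"slide":[0.5,-0.01,0],"yaw":-0.025},{"grip":1,"slide":[0.5,-0.01,0],"yaw":-0.025},{"grip":1,"slide":[0.5,-0.01,0],"yaw":-0.025},{"grip":1,"slide":[0.5,-0.01,0],"yaw":-0.025},{"grip":1,"slide":[0.5,-0.01,0],"yaw":-0.025}]'; python3 go.py -.2175 .0521
python3 -m jog '[{"grip":1,"slide":[0.1,0,0.02],"yaw":-0.005},{"grip":1,"slide":[0,0,0.02],"yaw":0},{"grip":1,"slide":[0,0,0],"yaw":0}]'; python3 go.py -.2175 .0521
```

```text
clock: 7.7
position: [0.5584, -0.0336, 0.0715]
ee_rot: [0.869, 0.494, 0.0, -0.0]
ft_force: [-0.4, 0.6, 0.3]
grip_width: 0.003
grasp_force: 0.1
clock 7.7 pos [ 0.5584 -0.0336  0.0715] tilt [ 0.  0. -1.] head 1.034
slide cm [0.33 0.   0.04] yaw -0.013 now phi -0.234 r 0.2 tip 0.0525
F [-0.38  0.6   0.27] grip 0.0025586924963601687 j [-0.49  0.4   0.56  1.85 -0.25  0.96 -0.35]
clock: 8.0
position: [0.5587, -0.0331, 0.0712]
ee_rot: [0.869, 0.495, 0.0, -0.0]
ft_force: [0.1, 1.1, 1.5]
grip_width: -0.0
grasp_force: 0.6
clock 8.0 pos [ 0.5587 -0.0331  0.0712] tilt [ 0.  0. -1.] head 1.037
slide cm [ 0.26 -0.    0.01] yaw -0.011 now phi -0.231 r 0.2 tip 0.0522
F [0.09 1.12 1.52] grip -0.0004480598427903604 j [-0.49  0.4   0.56  1.85 -0.25  0.96 -0.35]
```

```bash
python3 -m jog '[{"grip":1,"slide":[0.5,-0.006,-0.04],"yaw":-0.025},{"grip":1,"slide":[0.5,-0.006,0],"yaw":-0.025},{"grip":1,"slide":[0.5,-0.006,0],"yaw":-0.025},{"grip":1,"slide":[0.5,-0.006,0],"yaw":-0.025},{"grip":1,"slide":[0.5,-0.006,0],"yaw":-0.025},{"grip":1,"slide":[0.5,-0.006,0],"yaw":-0.025},{"grip":1,"slide":[0.5,-0.006,0],"yaw":-0.025},{"grip":1,"slide":[0.5,-0.006,0],"yaw":-0.025}]'; python3 go.py -.0175 .0521
python3 -m jog '[{"grip":1,"slide":[0.2,0,0.02],"yaw":-0.01},{"grip":1,"slide":[0,0,0.02],"yaw":0},{"grip":1,"slide":[0,0,0],"yaw":0}]'; python3 go.py -.0175 .0521
```

```text
clock: 8.8
position: [0.5756, 0.0036, 0.0715]
ee_rot: [0.814, 0.581, 0.0, -0.0]
ft_force: [0.1, 1.4, -0.6]
grip_width: 0.002
grasp_force: 0.0
clock 8.8 pos [0.5756 0.0036 0.0715] tilt [-0.  0. -1.] head 1.239
slide cm [0.22 0.02 0.04] yaw -0.008 now phi -0.029 r 0.1998 tip 0.0525
F [ 0.08  1.43 -0.64] grip 0.001572014232482075 j [-0.5   0.42  0.5   1.81 -0.24  0.97 -0.23]
clock: 9.1
position: [0.5762, 0.0051, 0.0712]
ee_rot: [0.812, 0.584, 0.0, -0.0]
ft_force: [0.9, 0.5, 0.7]
grip_width: 0.001
grasp_force: 0.6
clock 9.1 pos [0.5762 0.0051 0.0712] tilt [ 0.  0. -1.] head 1.247
slide cm [0.05 0.01 0.01] yaw -0.001 now phi -0.02 r 0.1999 tip 0.0522
F [0.88 0.52 0.68] grip 0.0013315060215218458 j [-0.5   0.42  0.5   1.81 -0.24  0.97 -0.22]
```

```bash
python3 -m jog '[{"grip":1,"slide":[0.5,-0.005,-0.04],"yaw":-0.025},{"grip":1,"slide":[0.5,-0.005,0],"yaw":-0.025},{"grip":1,"slide":[0.5,-0.005,0],"yaw":-0.025},{"grip":1,"slide":[0.5,-0.005,0],"yaw":-0.025},{"grip":1,"slide":[0.5,-0.005,0],"yaw":-0.025},{"grip":1,"slide":[0.5,-0.005,0],"yaw":-0.025},{"grip":1,"slide":[0.5,-0.005,0],"yaw":-0.025},{"grip":1,"slide":[0.5,-0.005,0],"yaw":-0.025}]'; python3 go.py .1825 .0521
python3 -m jog '[{"grip":1,"slide":[0,0,0.02],"yaw":0},{"grip":1,"slide":[0,0,0.025],"yaw":0},{"grip":1,"slide":[0,0,0],"yaw":0}]'; python3 go.py .1825 .0521
```

```text
clock: 9.9
position: [0.5851, 0.0444, 0.0715]
ee_rot: [0.749, 0.663, 0.0, -0.0]
ft_force: [-0.0, -0.1, 0.4]
grip_width: 0.0
grasp_force: 0.0
clock 9.9 pos [0.5851 0.0444 0.0715] tilt [ 0.  0. -1.] head 1.449
slide cm [0.01 0.02 0.04] yaw 0.002 now phi 0.182 r 0.1998 tip 0.0525
F [-0.03 -0.11  0.36] grip 0.00016736731297852515 j [-0.52  0.44  0.45  1.77 -0.22  0.98 -0.1 ]
clock: 10.2
position: [0.5852, 0.044, 0.0712]
ee_rot: [0.75, 0.662, 0.0, -0.0]
ft_force: [0.3, 1.0, 1.2]
grip_width: 0.001
grasp_force: 0.7
clock 10.2 pos [0.5852 0.044  0.0712] tilt [ 0.  0. -1.] head 1.446
slide cm [0.06 0.01 0.01] yaw -0.001 now phi 0.18 r 0.1999 tip 0.0522
F [0.29 1.04 1.25] grip 0.0011401948223095167 j [-0.52  0.44  0.45  1.78 -0.22  0.98 -0.11]
```

```bash
python3 -m jog '[{"grip":1,"slide":[0.5,-0.005,-0.04],"yaw":-0.025},{"grip":1,"slide":[0.5,-0.005,0],"yaw":-0.025},{"grip":1,"slide":[0.5,-0.005,0],"yaw":-0.025},{"grip":1,"slide":[0.5,-0.005,0],"yaw":-0.025},{"grip":1,"slide":[0.5,-0.005,0],"yaw":-0.025},{"grip":1,"slide":[0.5,-0.005,0],"yaw":-0.025},{"grip":1,"slide":[0.5,-0.005,0],"yaw":-0.025},{"grip":1,"slide":[0.5,-0.005,0],"yaw":-0.025}]'; python3 go.py .3825 .0521
python3 -m jog '[{"grip":1,"slide":[0,0,0.02],"yaw":0},{"grip":1,"slide":[0,0,0.02],"yaw":0},{"grip":1,"slide":[0,0,0],"yaw":0}]'; python3 go.py .3825 .0521
```

```text
clock: 11.0
position: [0.5861, 0.0843, 0.0714]
ee_rot: [0.679, 0.734, 0.0, -0.0]
ft_force: [0.2, -0.0, -1.0]
grip_width: 0.003
grasp_force: 0.0
clock 11.0 pos [0.5861 0.0843 0.0714] tilt [-0.  0. -1.] head 1.649
slide cm [0.01 0.02 0.03] yaw 0.002 now phi 0.382 r 0.1998 tip 0.0524
F [ 0.2  -0.03 -1.01] grip 0.002781715884617977 j [-0.54  0.44  0.39  1.76 -0.2   0.98  0.01]
clock: 11.3
position: [0.5862, 0.0838, 0.0712]
ee_rot: [0.68, 0.733, 0.0, -0.0]
ft_force: [0.1, 0.8, 0.8]
grip_width: 0.0
grasp_force: 0.7
clock 11.3 pos [0.5862 0.0838 0.0712] tilt [ 0.  0. -1.] head 1.646
slide cm [0.06 0.01 0.01] yaw -0.001 now phi 0.379 r 0.1999 tip 0.0522
F [0.13 0.79 0.84] grip 0.00045842053824813846 j [-0.54  0.44  0.39  1.76 -0.2   0.98  0.01]
```

Lids 1 to 5 each gave a light contact at their seat. Now lid 6, stopping at its seat, which leaves about 20 mm to the tamper.

```bash
python3 -m jog '[{"grip":1,"slide":[0.5,-0.005,-0.04],"yaw":-0.025},{"grip":1,"slide":[0.5,-0.005,0],"yaw":-0.025},{"grip":1,"slide":[0.5,-0.005,0],"yaw":-0.025},{"grip":1,"slide":[0.5,-0.005,0],"yaw":-0.025},{"grip":1,"slide":[0.5,-0.005,0],"yaw":-0.025},{"grip":1,"slide":[0.5,-0.005,0],"yaw":-0.025},{"grip":1,"slide":[0.5,-0.005,0],"yaw":-0.025},{"grip":1,"slide":[0.45,-0.005,0],"yaw":-0.025}]'; python3 go.py .5825 .0521
python3 -m jog '[{"grip":1,"slide":[0,0,0.02],"yaw":0},{"grip":1,"slide":[0,0,0.025],"yaw":0},{"grip":1,"slide":[0,0,0],"yaw":0}]'; python3 go.py .5825 .0521
```

```text
clock: 12.1
position: [0.5792, 0.1232, 0.0714]
ee_rot: [0.602, 0.798, 0.0, -0.0]
ft_force: [-0.5, -0.3, 0.2]
grip_width: 0.001
grasp_force: 0.0
clock 12.1 pos [0.5792 0.1232 0.0714] tilt [-0.  0. -1.] head 1.849
slide cm [0.05 0.02 0.03] yaw 0.002 now phi 0.58 r 0.1998 tip 0.0524
F [-0.54 -0.31  0.2 ] grip 0.0014215429699391624 j [-0.56  0.43  0.34  1.76 -0.17  0.98  0.12]
clock: 12.4
position: [0.5795, 0.1228, 0.0712]
ee_rot: [0.603, 0.798, 0.0, -0.0]
ft_force: [0.3, 0.7, 1.6]
grip_width: 0.001
grasp_force: 0.9
clock 12.4 pos [0.5795 0.1228 0.0712] tilt [ 0.  0. -1.] head 1.847
slide cm [0.1  0.   0.01] yaw -0.001 now phi 0.577 r 0.2 tip 0.0522
F [0.25 0.72 1.55] grip 0.0005137373077790015 j [-0.56  0.43  0.34  1.76 -0.17  0.98  0.12]
```

```bash
python3 -m jog '[{"grip":1,"slide":[0,0,-0.5],"yaw":0},{"grip":1,"slide":[0,0,-2],"yaw":0},{"grip":1,"slide":[0,0,-4],"yaw":0},{"grip":1,"slide":[0,0,-4],"yaw":0},{"grip":1,"slide":[0,0,-4],"yaw":0},{"grip":1,"slide":[0,0,-4],"yaw":0},{"grip":1,"slide":[2,0,0],"yaw":0},{"grip":1,"slide":[4,0,0],"yaw":0}]'
python3 -m jog '[{"grip":1,"slide":[4,0,0],"yaw":0},{"grip":1,"slide":[4,0,0],"yaw":0},{"grip":1,"slide":[4,0,0],"yaw":0},{"grip":1,"slide":[4,0,0],"yaw":0},{"grip":1,"slide":[4,0,0],"yaw":0},{"grip":1,"slide":[2,0,0],"yaw":0},{"grip":1,"slide":[0,0,0],"yaw":0},{"grip":1,"slide":[0,0,0],"yaw":0}]'
python3 - <<'E'
from h import *
t=manip.camera("top"); s=manip.camera("side"); cv2.imwrite("pics/end_top.png",t)
f=lambda i:i[170:310,210:410]
k=lambda i:i[200:305,260:410]
o=np.vstack([np.hstack([cv2.resize(f(cv2.imread("pics/top0.png")),(400,280)),cv2.resize(f(t),(400,280))]),np.hstack([cv2.resize(k(cv2.imread("pics/side0.png")),(400,280)),cv2.resize(k(s),(400,280))])])
cv2.imwrite("pics/end.png",o)
E
```

```text
clock: 13.2
position: [0.5646, 0.1771, 0.2581]
ee_rot: [0.606, 0.796, 0.001, 0.002]
ft_force: [0.5, 1.4, -1.0]
grip_width: -0.0
grasp_force: 0.0
clock: 14.0
position: [0.5037, 0.3909, 0.256]
ee_rot: [0.603, 0.797, -0.0, 0.0]
ft_force: [0.8, -0.4, -0.5]
grip_width: -0.003
grasp_force: 0.0
```

View pics/end.png

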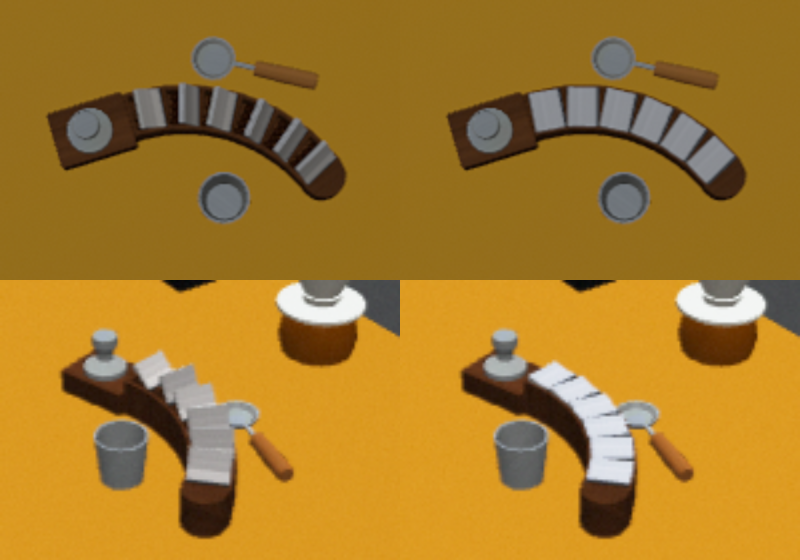

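The before and after views, side by side, show all six lids flat. The tray, tamper, cup and scoop sit at the same pixels as before, so I'm handing in.

```bash
python3 -c "
from workcell import manip
print(manip.hand_in())"
```

```text
the job is handed in; nothing more can be done
None
```

All six lids were shut in one light pass from the half-round end to the tamper end, with about 2 N at most in the readings; the final pictures show the tray, tamper, cup and scoop unmoved, and I handed the job in at about 14 s.

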